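Find the steel post with the beam balance and weigh it to level

TASK

Two look-alike posts, one steel and one aluminium, got mixed up in the tray: stand them on the balance pan to find the heavier one (it takes the pan down), leave that one standing on the pan and the lighter one standing in the tray. Then weigh the heavy post by nudging the sliding poise along the beam until the beam floats level, pointer between the two limit marks. Be gentle with the balance: set posts down softly, push the poise with the fingertips without squeezing it or leaning on the beam, and leave the other things on the table alone.

Things in the scene. Friction and masses are not known exactly. Their poses are not given: they have to be found in the camera images.
- post_a_mid (a point): one of the two pedestal posts: a plain bare-metal upright cylinder, 25 mm diameter, 50 mm tall, with a small dark cross-hole. The point is its centre, 25 mm above its underside; z is its axis. The two posts look exactly alike; which is the steel one is not known: the aluminium one weighs about 50 to 90 g, the steel one 160 to 250 g
- post_b_mid (a point): the other post, same shape and size (25 mm diameter, 50 mm tall); the point is its centre, 25 mm above its underside; z is its axis
- tray: shallow open aluminium tray, fixed, 120 mm (its x) by 80 mm (its y), walls 3 mm thick and 13 mm high, floor 3 mm thick; a 13 mm high divider across its middle makes two compartments, centred at x = -29 and +29 mm, each about 55 by 74 mm inside, one post standing in each at the start. Origin: centre of the underside
- balance: the balance's fixed grey base, 85 (its x) by 360 mm (its y). Origin: on the table under the beam's pivot, which is 110 mm up. The beam lies along y, pan to +y, poise and pointer to -y: a steel bar 9 mm thick, 14 mm high, its centre line 88 mm above the table when level. Forked column at the pivot: 42 (x) by 26 mm (y), 120 mm high; scale plate 222 mm from the pivot at the -y end, 123 mm high
- pan_top (a point): centre of the upper face of the round steel pan, 43 mm inner radius with a rim 2 mm high, 85 mm from the pivot towards +y, 135 mm above the table when the beam is level; the pan stays horizontal and rises and sinks 10 mm as the beam tilts
- beam (a joint): tilt of the balance beam, rad: 0 level, positive with the pan side down, stops at -0.12 and +0.12; settles in about 1 s. Limit marks at -0.025 and +0.025. Between the stops it falls by about 0.0053 rad per mm that the poise moves outward. With the poise as at the start, the pan is up (-0.12) when empty, stays up (below -0.07) under the light post and goes down (above 0.05) under the heavy one
- poise (a joint): position of the poise along the beam, m: 0 when its centre is 50 mm from the pivot, growing outward (to the base's -y) up to 0.115. At the start 0.012 to 0.022; the heavy post is balanced somewhere between 0.035 and 0.095. It stays where it is left; pushing it takes about 2 N, more than 12 N is too much. Pushing tips the beam: the tilt reads true only when nothing touches the beam
- poise_top (a point): centre of the top of the poise, a dark steel block riding on the beam: 26 mm long along the beam, 22 mm wide (34 mm round the beam). Its upper part stands 32 mm above the beam's upper edge, so fingertips can push its flat flanks there; its top is 127 mm above the table when the beam is level, up to 20 mm higher or lower as it tilts
- lens_case: bystander: round white lens case, 57 mm diameter, 20 mm high, loose; origin under its centre
- hex_key: bystander: hex key, 30 x 88 x 4 mm, loose, lying flat; origin under its centre
- collet_knob: bystander: small knurled brass nut, 28 mm diameter, 26 mm high, loose; origin under its centre
Mind the look-alikes: they are no part of the job. What is shaped like the part that bears post_b_mid but pink or red is not meant.

How it is judged:
By the outcome, as a careful person would: the job done as asked, in the order asked, and still so for the second after the job is handed in, with the robot touching nothing.
It also fails if it takes over 72 s, if anything falls off the work surface, if the arm or the gripper's body presses on something with over 40 N, if the wrist force passes 120 N, or if a joint passes its speed limit or range.

ROBOT

A 6-joint arm with a two-finger parallel gripper is mounted at the origin on a cart in front of the work surface, level with it; the furniture and walls round the work are solid. World frame = base frame: x ahead of the robot, y to its left, z up, the work surface at z = 0. Lengths are in m, angles in rad, forces in N, time in s.
With the tool pointing down it reaches from about 0.25 to 0.725 m from the base axis. Payload 4 kg.
Tool frame: the origin (TCP) lies between the finger pads; the fingertips stand 11 mm ahead of it and the grasp point (between the pads) lies 8 mm behind it (bot.tip_extent is the distance from the TCP to the fingertips, in m); z points along the fingers, y is the line along which they close (so a half turn about z gives the same grasp; the last joint's range is limited). The gripper opens to 85 mm and grips with 20 to 120 N. Pads are 22 mm wide; open, the fingers measure 114 mm over their backs; the gripper's body (76 mm by 85 mm) begins 54 mm behind the grasp point. The pads swing forward as they close: fully open they stand 13 mm farther back than shut.
Start: joints at [-1.25, 0.241, 0.005, 1.335, 0, 1.571], TCP at [0.158, -0.474, 0.242] pointing down, gripper open.
Joint ranges: [-2.72, 2.72], [-1.05, 1.87], [-1.09, 1.28], [-1.99, 2.15], [-1.42, 1.44], [-3.14, 3.14]. Speed limits (rad/s): [2.79, 2.79, 3.14, 3.14, 3.14, 3.14].

INTERFACE

Orientations are given as a unit quaternion [x, y, z, w].
In Python, from workcell import bot gives the robot as it stands. The module is installed in compiled form; this text tells all that it offers.
- The arm moves only by the tool drive_tool, never from a script. Its argument "rows" is a list of rows, each an object of numbers: "dx", "dy", "dz": the shift along the tool's x, y, z in units of 50 mm (1.0 is 50 mm); "wx", "wy", "wz": the turn, a rotation vector about the tool's x, y, z in units of 5 degrees (1.0 is 5 degrees); "hand": the finger opening in mm, from 0 to 85.4. A call has 1 to 20 rows; each row is the pose to reach, as a shift and turn from the pose commanded when the call began, along the tool's axes at that moment; what a row does not reach only later rows make up. A row lasts 1/10 s, in which the tool goes at most 50 mm and 8.59 degrees, less where a joint would pass 70% of its speed; a pose out of reach is approached as far as the arm can. A call with a gripper value outside its range is refused whole. The fingers move at their own pace and stop on an object; the grip force is fixed at half the most. Time passes only in rows, so rows that repeat a pose let the fingers close. It gives the time, the measured TCP pose, the force, the opening and the grip force at its end, in the units of the state.
- bot.get_obs(): the state, without advancing time (a new reading comes with each control period).
- bot.camera(name): name is "scene" or "side" or "wrist"; returns the picture (400x640x3 uint8, red, green, blue); there is no depth.
- bot.get_calibration(name): a dict with "vfov" (degrees; the focal length in pixels is half the picture's height over the tangent of half this angle, whatever the lens; pixels are square), "cx", "cy" (the principal point, pixels), "origin" and "rotation" of the camera in the world; the wrist camera has in their place "mount" (4x4, takes a point from camera to tool coordinates, whose origin is the TCP and whose axes are the flange's). Camera axes: x right, y up, looking along -z (the intrinsics and any distortion apply to the point x, -y, -z); pixel columns grow to the right and rows downward; lengths in m; the calibration is good to about 2 mm. A picture is of the moment at which its call begins: read the wrist's pose just before it. get_calibration takes no time and is no camera call.
- bot.job_done(): hands the job in; it is judged then, once.
Trained networks look in the newest picture that a camera, given by its name, has taken for a name from the list of things; names that differ only in an ending like _2 or _b are one class to them, and where a whole thing is asked for, a point or a joint stands for the part that bears it (a point fixed in the world has none). Each returns a list of dicts, best first, with "score" (0 to 1); they miss things now and then, are a little off and sometimes report something else, mostly with a low value. They report only what shows in the picture. A call takes as long as a camera call. They do not tell look-alikes from the thing itself.
- bot.look_for(camera, thing): "extent" ([centre column, centre row, width, height] in pixels, round what is visible of it).
- bot.outline_of(camera, thing): "region" (400x640 bool, what is visible of it) and "extent" ([centre column, centre row, width, height] in pixels, round what is visible of it).
The state is a dict: "clock": time; "joint_pos": joint angles; "joint_vel": joint speeds; "tau": joint torques, N m; "eef_pos": TCP position; "tool_rot": TCP orientation; "ft_force": force on the tool from outside, world axes, zero at the start; "ft_torque": the same for the moment, N m; "grip_width": finger opening in m; "grasp_force": force on a finger pad.
Only numpy, scipy, OpenCV 4.12 (cv2) and the standard library are available. Lean on these libraries where they do the work, as an engineer would, in place of code of your own. Each camera call takes 0.05 s, during which the arm holds its last target. There are 200 camera calls.

## Working session

There is one attempt and no reset: what is moved stays moved. The work goes in short steps, Python scripts to look and compute and a tool call to move; the robot and the scene stay as the last step left them, time stands still between calls to the robot, and variables do not carry over. Pictures are saved under pics/ and viewed, at most 10 in all, crops included, and the job is handed in when it is done.

Besides the shell and the picture viewer there is one more tool, called after "Emit:" as name([rows], argument=value, ...), one row to a line, values as JSON. drive_tool: Moves the arm, as the interface text tells. Its arguments: {"type":"object","properties":{"rows":{"type":"array","items":{"type":"object","properties":{"dx":{"type":"number"},"dy":{"type":"number"},"dz":{"type":"number"},"wx":{"type":"number"},"wy":{"type":"number"},"wz":{"type":"number"},"hand":{"type":"number"}}}}},"required":["rows"]}

```bash
mkdir -p pics; cat > h.py <<'E'
from workcell import bot
import numpy as np, cv2
from scipy.spatial.transform import Rotation as R
def cal(n,obs=None):
    c=bot.get_calibration(n); f=200/np.tan(np.radians(c['vfov'])/2)
    if 'mount' in c:
        m=np.array(c['mount']);o=obs or bot.get_obs();Rt=R.from_quat(o['tool_rot']).as_matrix()
        return f,c['cx'],c['cy'],Rt@m[:3,3]+np.array(o['eef_pos']),Rt@m[:3,:3],c
    return f,c['cx'],c['cy'],np.array(c['origin']),np.array(c['rotation']),c
def ray(n,u,v,z,obs=None):
    f,cx,cy,o,M,c=cal(n,obs); d=M@np.array([(u-cx)/f,-(v-cy)/f,-1]); return o+d*(z-o[2])/d[2]
def proj(n,p,obs=None):
    f,cx,cy,o,M,c=cal(n,obs); q=M.T@(np.array(p)-o); return np.array([cx-f*q[0]/q[2],cy+f*q[1]/q[2]])
def save(n,name):
    im=bot.camera(n); cv2.imwrite(f'pics/{name}.png',im[...,::-1]); return im
E
python3 - <<'E'
from h import *
for n in ('scene','side'):
    save(n,n+'0'); print(cal(n))
    for t in ('post_a_mid','tray','balance','pan_top','poise_top','lens_case','hex_key','collet_knob'):
        print(n,t,[(round(d['score'],2),np.round(d['extent']).tolist()) for d in bot.look_for(n,t)[:4]])
print(cal('wrist')); print(bot.get_obs())
E
```

```text
(np.float64(449.61666147217875), 325.02727841889924, 194.34774852694412, array([-0.08241905,  0.70072923,  0.54399499]), array([-0.19910561,  0.48391775,  0.78192611, -0.33878035]), {'vfov': 47.961232487742286, 'cx': 325.02727841889924, 'cy': 194.34774852694412, 'origin': array([-0.08241905,  0.70072923,  0.54399499]), 'rotation': array([-0.19910561,  0.48391775,  0.78192611, -0.33878035])})
scene post_a_mid [(0.74, [265.0, 270.0, 15.0, 29.0])]
scene tray [(0.58, [278.0, 291.0, 69.0, 52.0]), (0.15, [265.0, 269.0, 14.0, 34.0])]
scene balance [(0.81, [350.0, 203.0, 132.0, 90.0])]
scene pan_top [(0.7, [304.0, 196.0, 41.0, 54.0])]
scene poise_top [(0.79, [356.0, 184.0, 16.0, 31.0])]
scene lens_case [(0.72, [376.0, 269.0, 27.0, 24.0])]
scene hex_key []
scene collet_knob [(0.67, [350.0, 201.0, 131.0, 89.0]), (0.57, [201.0, 242.0, 12.0, 18.0])]
(np.float64(411.7165699290933), 317.83900184007695, 199.6878838158315, array([0.33236171, 0.89250142, 0.4786106 ]), array([-0.06049463,  0.5321429 ,  0.83679701, -0.11373258]), {'vfov': 51.81828108245385, 'cx': 317.83900184007695, 'cy': 199.687883815
[... 1402 characters left out ...]
_pos': array([-1.24997996e+00,  2.40596579e-01,  5.00395371e-03,  1.33520995e+00,
       -1.72082680e-05,  1.57075152e+00]), 'joint_vel': array([ 1.12999112e-05, -5.16386025e-04, -4.32422082e-04, -2.77314766e-03,
       -2.04587917e-03,  1.02021308e-03]), 'tau': array([-1.05720519e-03, -3.72197163e+01,  2.52691591e+01,  1.05611194e-03,
        1.63488107e-05,  2.62136830e-06]), 'eef_pos': array([ 0.15766512, -0.47448834,  0.24230969]), 'tool_rot': array([ 9.87158591e-01,  1.59743280e-01, -8.99244995e-06, -1.70886793e-06]), 'ft_force': array([0.2100911 , 0.59882853, 0.43811573]), 'ft_torque': array([-0.04721932,  0.02288785,  0.01440975]), 'grasp_force': 0.0, 'grip_width': 0.0851956822129844}
```

View pics.

```bash
sed -i "s/np.array(c\['rotation'\]),c/R.from_quat(c['rotation']).as_matrix(),c/" h.py
python3 - <<'E'
import cv2,numpy as np
a=cv2.imread('pics/scene0.png')[130:330,180:460];b=cv2.imread('pics/side0.png')[130:330,180:460]
cv2.imwrite('pics/c0.png',np.hstack([cv2.resize(x,None,fx=2.85,fy=2.85,interpolation=2)[:, :] for x in (a,)]))
cv2.imwrite('pics/c1.png',cv2.resize(b,None,fx=2.85,fy=2.85,interpolation=2))
E
python3 - <<'E'
from h import *
for n,u,v,z in [('scene',265,270,.028),('side',311,278,.028),('side',326,296,.008),('scene',278,291,.008),('side',298,185,.145),('scene',304,185,.145),('side',325,170,.14),('scene',356,170,.14),('side',386,247,.01),('scene',376,269,.01),('side',207,276,.013),('side',382,205,0)]:
    print(n,u,v,ray(n,u,v,z).round(3))
E
```

```text
scene 265 270 [0.493 0.296 0.028]
side 311 278 [0.494 0.294 0.028]
side 326 296 [0.461 0.312 0.008]
scene 278 291 [0.448 0.301 0.008]
side 298 185 [0.563 0.15  0.145]
scene 304 185 [0.541 0.155 0.145]
side 325 170 [0.534 0.038 0.14 ]
scene 356 170 [0.529 0.011 0.14 ]
side 386 247 [0.375 0.117 0.01 ]
scene 376 269 [0.368 0.118 0.01 ]
side 207 276 [0.689 0.323 0.013]
side 382 205 [ 0.409 -0.11   0.   ]
```

View pics/c0.png

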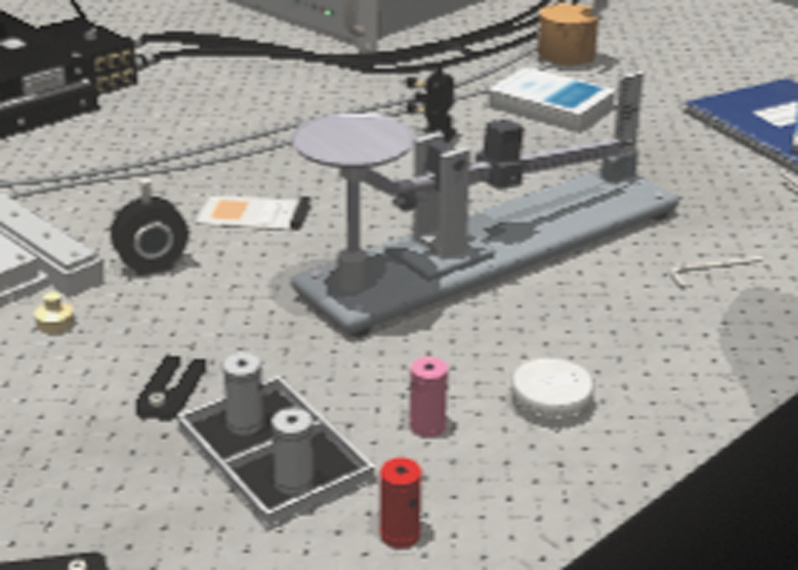

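View pics/c1.png

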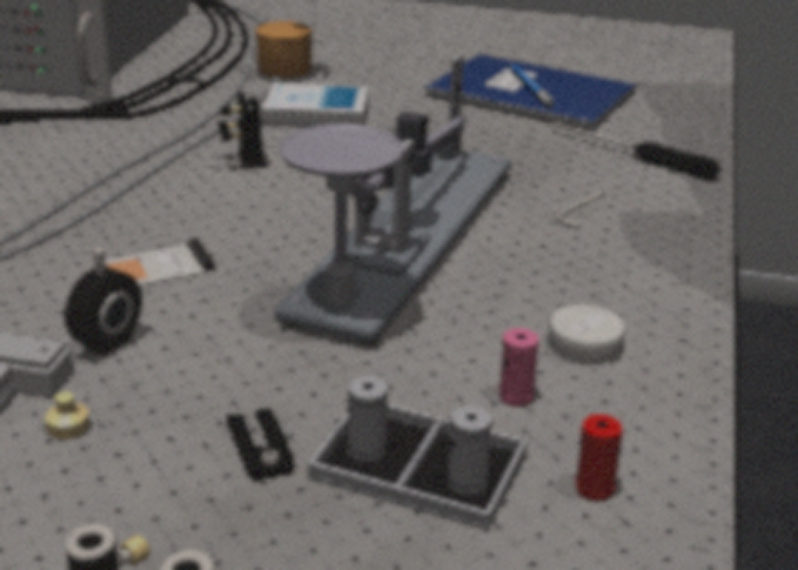

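```bash
cat >> h.py <<'E'
def tri(uva,uvb):
    A=[];b=[]
    for n,(u,v) in (('scene',uva),('side',uvb)):
        f,cx,cy,o,M,c=cal(n); d=M@np.array([(u-cx)/f,-(v-cy)/f,-1]); d/=np.linalg.norm(d); P=np.eye(3)-np.outer(d,d); A.append(P); b.append(P@o)
    return np.linalg.lstsq(np.vstack(A),np.hstack(b),rcond=None)[0]
E
python3 - <<'E'
from h import *
g=lambda x,y:(180+x/2.85,130+y/2.85)
P={'far post top':((242,364),(368,387)),'near post top':((292,420),(471,417)),'pan':((354,140),(345,150)),'poise':((504,127),(412,120)),'base l':((297,288),(280,320)),'base near':((355,332),(375,340)),'base far':((676,205),(510,162)),'plate top':((631,77),(458,63)),
'tray l':((180,418),(313,470)),'tray near':((270,520),(490,518)),'tray r':((372,465),(523,440)),'pink':((429,368),(520,338)),'red':((401,470),(601,426)),'hexkey':((715,268),(580,208)),'lens':((553,380),(587,325)),'knob':((55,310),(68,410)),'blackclamp':((438,75),(245,100))}
for k,(a,b) in P.items():
    print(k,tri(g(*a),g(*b)).round(3))
for n,p in (('scene','far post top'),('scene','near post top'),):
    for i in (0,1):
        print(p,ray(('scene','side')[i],*g(*P[p][i]),.053).round(3))
for p,z in (('pan',.146),('poise',.119),('base l',.01),('base near',.01),('base far',.01),('tray l',.013),('tray near',.013),('tray r',.013)):
    for i in (0,1): print(p,ray(('scene','side')[i],*g(*P[p][i]),z).round(3))
E
```

```text
far post top [0.498 0.291 0.052]
near post top [0.429 0.305 0.052]
pan [0.561 0.137 0.145]
poise [ 0.547 -0.013  0.115]
base l [0.607 0.158 0.006]
base near [0.528 0.165 0.006]
base far [ 0.484 -0.179  0.012]
plate top [ 0.54  -0.171  0.117]
tray l [0.524 0.326 0.009]
tray near [0.408 0.34  0.007]
tray r [0.401 0.263 0.011]
pink [0.415 0.199 0.048]
red [0.352 0.284 0.048]
hexkey [ 0.408 -0.132 -0.004]
lens [0.376 0.115 0.017]
knob [0.697 0.32  0.013]
blackclamp [ 0.749 -0.139  0.065]
far post top [0.496 0.292 0.053]
far post top [0.498 0.293 0.053]
near post top [0.428 0.306 0.053]
near post top [0.429 0.306 0.053]
pan [0.56  0.137 0.146]
pan [0.56  0.139 0.146]
poise [ 0.542 -0.007  0.119]
poise [ 0.544 -0.001  0.119]
base l [0.601 0.162 0.01 ]
base l [0.604 0.165 0.01 ]
base near [0.524 0.169 0.01 ]
base near [0.526 0.172 0.01 ]
base far [ 0.484 -0.18   0.01 ]
base far [ 0.486 -0.19   0.01 ]
tray l [0.521 0.327 0.013]
tray l [0.522 0.333 0.013]
tray near [0.402 0.345 0.013]
tray near [0.407 0.346 0.013]
tray r [0.398 0.265 0.013]
tray r [0.4   0.266 0.013]
```

```bash
cat >> h.py <<'E'
def go(x,y,z,th=None):
    o=bot.get_obs();Rm=R.from_quat(o['tool_rot']).as_matrix()
    d=Rm.T@(np.array([x,y,z])-o['eef_pos'])/0.05
    cur=np.degrees(np.arctan2(Rm[1,0],Rm[0,0]))
    print('clock',o['clock'],'at',o['eef_pos'].round(4),'th',cur.round(2),'go',(x,y,z),'->',d.round(3), 'wz',None if th is None else round(-(th-cur)/5,2))
E
python3 -c "
from h import *
go(.429,.306,.12,-7)"
```

```text
clock 0.9 at [ 0.1577 -0.4745  0.2423] th 18.38 go (0.429, 0.306, 0.12) -> [ 10.073 -13.102   2.446] wz 5.08
```

Emit:
drive_tool([
  {"dx": 10.07, "dy": -13.1, "wz": 5.08, "hand": 48},
  {"dx": 10.07, "dy": -13.1, "wz": 5.08, "hand": 48},
  {"dx": 10.07, "dy": -13.1, "wz": 5.08, "hand": 48},
  {"dx": 10.07, "dy": -13.1, "wz": 5.08, "hand": 48},
  {"dx": 10.07, "dy": -13.1, "wz": 5.08, "hand": 48},
  {"dx": 10.07, "dy": -13.1, "wz": 5.08, "hand": 48},
  {"dx": 10.07, "dy": -13.1, "wz": 5.08, "hand": 48},
  {"dx": 10.07, "dy": -13.1, "wz": 5.08, "hand": 48},
  {"dx": 10.07, "dy": -13.1, "wz": 5.08, "hand": 48},
  {"dx": 10.07, "dy": -13.1, "wz": 5.08, "hand": 48},
  {"dx": 10.07, "dy": -13.1, "wz": 5.08, "hand": 48},
  {"dx": 10.07, "dy": -13.1, "wz": 5.08, "hand": 48},
  {"dx": 10.07, "dy": -13.1, "wz": 5.08, "hand": 48},
  {"dx": 10.07, "dy": -13.1, "wz": 5.08, "hand": 48},
  {"dx": 10.07, "dy": -13.1, "wz": 5.08, "hand": 48},
  {"dx": 10.07, "dy": -13.1, "wz": 5.08, "hand": 48},
  {"dx": 10.07, "dy": -13.1, "wz": 5.08, "hand": 48},
  {"dx": 10.07, "dy": -13.1, "dz": 1.6, "wz": 5.08, "hand": 48},
  {"dx": 10.07, "dy": -13.1, "dz": 2.45, "wz": 5.08, "hand": 48},
  {"dx": 10.07, "dy": -13.1, "dz": 2.45, "wz": 5.08, "hand": 48},
])

```text
invalid input at $.rows[0]: expected keys dx, dy, dz, wx, wy, wz, hand
```

```bash
python3 - <<'E'
from h import *
go(.429,.306,.12,-7)
o=bot.get_obs(); save('wrist','w0'); go(.429,.306,.036,-7)
print(proj('wrist',(.429,.306,.053),o),proj('wrist',(.497,.292,.053),o),o['grip_width'])
print([(round(d['score'],2),np.round(d['extent']).tolist()) for d in bot.look_for('wrist','post_a_mid')[:4]])
E
```

```text
clock 0.9 at [ 0.1577 -0.4745  0.2423] th 18.38 go (0.429, 0.306, 0.12) -> [ 10.073 -13.102   2.446] wz 5.08
clock 0.95 at [ 0.1577 -0.4745  0.2423] th 18.38 go (0.429, 0.306, 0.036) -> [ 10.073 -13.102   4.126] wz 5.08
[-647.67726688 -544.13341109] [-684.29393203 -709.00281917] 0.0851956822129844
[]
```

View pics/w0.png

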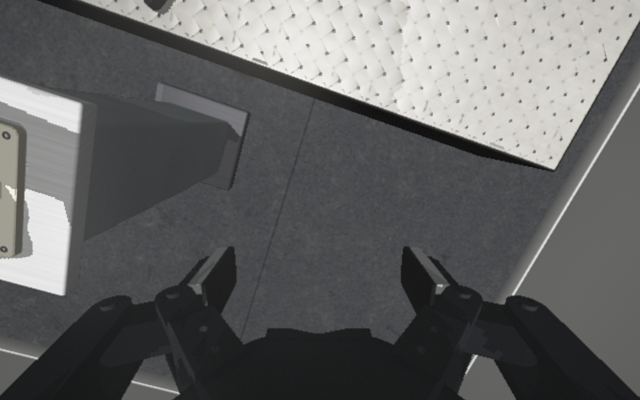

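The move was refused because every key is required. The picture shows only the open fingers over the floor at home.

Emit:
drive_tool([
  {"dx": 10.07, "dy": -13.1, "dz": 0, "wx": 0, "wy": 0, "wz": 5.08, "hand": 48},
  {"dx": 10.07, "dy": -13.1, "dz": 0, "wx": 0, "wy": 0, "wz": 5.08, "hand": 48},
  {"dx": 10.07, "dy": -13.1, "dz": 0, "wx": 0, "wy": 0, "wz": 5.08, "hand": 48},
  {"dx": 10.07, "dy": -13.1, "dz": 0, "wx": 0, "wy": 0, "wz": 5.08, "hand": 48},
  {"dx": 10.07, "dy": -13.1, "dz": 0, "wx": 0, "wy": 0, "wz": 5.08, "hand": 48},
  {"dx": 10.07, "dy": -13.1, "dz": 0, "wx": 0, "wy": 0, "wz": 5.08, "hand": 48},
  {"dx": 10.07, "dy": -13.1, "dz": 0, "wx": 0, "wy": 0, "wz": 5.08, "hand": 48},
  {"dx": 10.07, "dy": -13.1, "dz": 0, "wx": 0, "wy": 0, "wz": 5.08, "hand": 48},
  {"dx": 10.07, "dy": -13.1, "dz": 0, "wx": 0, "wy": 0, "wz": 5.08, "hand": 48},
  {"dx": 10.07, "dy": -13.1, "dz": 0, "wx": 0, "wy": 0, "wz": 5.08, "hand": 48},
  {"dx": 10.07, "dy": -13.1, "dz": 0, "wx": 0, "wy": 0, "wz": 5.08, "hand": 48},
  {"dx": 10.07, "dy": -13.1, "dz": 0, "wx": 0, "wy": 0, "wz": 5.08, "hand": 48},
  {"dx": 10.07, "dy": -13.1, "dz": 0, "wx": 0, "wy": 0, "wz": 5.08, "hand": 48},
  {"dx": 10.07, "dy": -13.1, "dz": 0, "wx": 0, "wy": 0, "wz": 5.08, "hand": 48},
  {"dx": 10.07, "dy": -13.1, "dz": 0, "wx": 0, "wy": 0, "wz": 5.08, "hand": 48},
  {"dx": 10.07, "dy": -13.1, "dz": 0, "wx": 0, "wy": 0, "wz": 5.08, "hand": 48},
  {"dx": 10.07, "dy": -13.1, "dz": 0, "wx": 0, "wy": 0, "wz": 5.08, "hand": 48},
  {"dx": 10.07, "dy": -13.1, "dz": 1.0, "wx": 0, "wy": 0, "wz": 5.08, "hand": 48},
  {"dx": 10.07, "dy": -13.1, "dz": 2.0, "wx": 0, "wy": 0, "wz": 5.08, "hand": 48},
  {"dx": 10.07, "dy": -13.1, "dz": 2.45, "wx": 0, "wy": 0, "wz": 5.08, "hand": 48},
])

```text
clock: 3.0
eef_pos: [0.3885, -0.0168, 0.2056]
tool_rot: [0.999, -0.035, 0.001, -0.019]
ft_force: [-0.4, 0.5, -0.2]
grip_width: 0.0482
grasp_force: 0.0
```

```bash
python3 - <<'E'
from h import *
o=bot.get_obs(); save('wrist','w1'); go(.429,.306,.036,-7)
print(proj('wrist',(.429,.306,.053),o),proj('wrist',(.497,.292,.053),o),o['grip_width'])
print([(round(d['score'],2),np.round(d['extent']).tolist()) for d in bot.look_for('wrist','post_a_mid')[:4]])
E
```

```text
clock 3.05 at [ 0.3872 -0.0167  0.2032] th -4.05 go (0.429, 0.306, 0.036) -> [ 0.393 -6.366  3.585] wz 0.59
[ 21.30658814 171.55009987] [  9.92710542 103.82275631] 0.048159232333595425
[(0.65, [33.0, 102.0, 63.0, 26.0]), (0.29, [217.0, 199.0, 51.0, 50.0])]
```

View pics/w1.png

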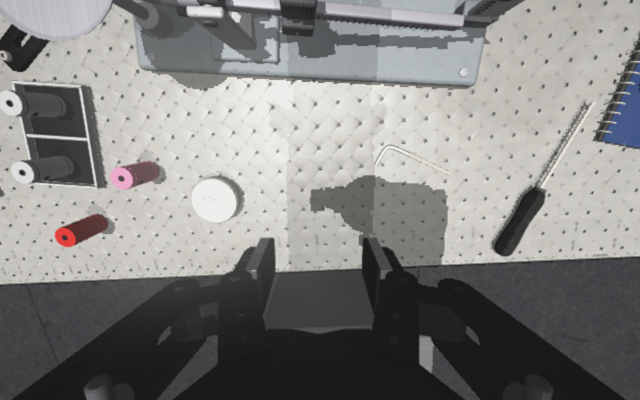

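Emit:
drive_tool([
  {"dx": 0.4, "dy": -6.37, "dz": 0, "wx": 0, "wy": 0, "wz": 0.59, "hand": 48},
  {"dx": 0.4, "dy": -6.37, "dz": 0, "wx": 0, "wy": 0, "wz": 0.59, "hand": 48},
  {"dx": 0.4, "dy": -6.37, "dz": 0, "wx": 0, "wy": 0, "wz": 0.59, "hand": 48},
  {"dx": 0.4, "dy": -6.37, "dz": 0, "wx": 0, "wy": 0, "wz": 0.59, "hand": 48},
  {"dx": 0.4, "dy": -6.37, "dz": 0, "wx": 0, "wy": 0, "wz": 0.59, "hand": 48},
  {"dx": 0.4, "dy": -6.37, "dz": 0, "wx": 0, "wy": 0, "wz": 0.59, "hand": 48},
  {"dx": 0.4, "dy": -6.37, "dz": 0, "wx": 0, "wy": 0, "wz": 0.59, "hand": 48},
  {"dx": 0.4, "dy": -6.37, "dz": 0, "wx": 0, "wy": 0, "wz": 0.59, "hand": 48},
  {"dx": 0.4, "dy": -6.37, "dz": 0.8, "wx": 0, "wy": 0, "wz": 0.59, "hand": 48},
  {"dx": 0.4, "dy": -6.37, "dz": 1.6, "wx": 0, "wy": 0, "wz": 0.59, "hand": 48},
  {"dx": 0.4, "dy": -6.37, "dz": 1.6, "wx": 0, "wy": 0, "wz": 0.59, "hand": 48},
  {"dx": 0.4, "dy": -6.37, "dz": 1.6, "wx": 0, "wy": 0, "wz": 0.59, "hand": 48},
])

```text
clock: 4.3
eef_pos: [0.4066, -0.0047, 0.1792]
tool_rot: [0.999, -0.033, -0.002, -0.039]
ft_force: [-0.7, 0.3, 0.3]
grip_width: 0.0483
grasp_force: 0.0
```

```bash
cat >> h.py <<'E'
def rot(th):
    o=bot.get_obs();t=np.radians(th); T=np.array([[np.cos(t),np.sin(t),0],[np.sin(t),-np.cos(t),0],[0,0,-1]])
    print('w',(np.degrees((R.from_quat(o['tool_rot']).inv()*R.from_matrix(T)).as_rotvec())/5).round(3))
E
python3 -c "
from h import *
go(.429,.306,.036);rot(-7)"
```

```text
clock 4.3 at [ 0.4066 -0.0047  0.1792] th -3.78 go (0.429, 0.306, 0.036) -> [ 0.054 -5.991  3.336] wz None
w [-0.882  0.091  0.64 ]
```

```bash
python3 -c "
from h import *
o=bot.get_obs()
for k in ('joint_pos','joint_vel','tau','ft_force'): print(k,o[k].round(3))"
```

```text
joint_pos [-0.067  0.103 -0.336  1.137  0.077  3.141]
joint_vel [ 0.004  0.075 -0.125 -0.209  0.001  0.004]
tau [-1.7000e-02 -2.9170e+01  2.3945e+01  2.7600e-01  2.4600e-01 -0.0000e+00]
ft_force [-0.713  0.27   0.309]
```

```bash
python3 -c "
from h import *
go(.429,.306,.15);rot(-7);rot(83);rot(160);rot(173)"
```

```text
clock 4.3 at [ 0.4066 -0.0047  0.1792] th -3.78 go (0.429, 0.306, 0.15) -> [ 0.041 -6.166  1.062] wz None
w [-0.882  0.091  0.64 ]
w [ -0.758  -0.617 -17.35 ]
w [ -0.274  -1.25  -32.737]
w [ -0.14   -1.361 -35.333]
```

Emit:
drive_tool([
  {"dx": 0.04, "dy": -0.8, "dz": 0.1, "wx": -0.758, "wy": -0.617, "wz": -17.35, "hand": 48},
  {"dx": 0.04, "dy": -1.6, "dz": 0.2, "wx": -0.758, "wy": -0.617, "wz": -17.35, "hand": 48},
  {"dx": 0.04, "dy": -2.4, "dz": 0.3, "wx": -0.758, "wy": -0.617, "wz": -17.35, "hand": 48},
  {"dx": 0.04, "dy": -3.2, "dz": 0.4, "wx": -0.758, "wy": -0.617, "wz": -17.35, "hand": 48},
  {"dx": 0.04, "dy": -4, "dz": 0.5, "wx": -0.758, "wy": -0.617, "wz": -17.35, "hand": 48},
  {"dx": 0.04, "dy": -4.8, "dz": 0.6, "wx": -0.758, "wy": -0.617, "wz": -17.35, "hand": 48},
  {"dx": 0.04, "dy": -5.6, "dz": 0.8, "wx": -0.758, "wy": -0.617, "wz": -17.35, "hand": 48},
  {"dx": 0.04, "dy": -6.17, "dz": 1.06, "wx": -0.758, "wy": -0.617, "wz": -17.35, "hand": 48},
  {"dx": 0.04, "dy": -6.17, "dz": 1.06, "wx": -0.14, "wy": -1.361, "wz": -35.33, "hand": 48},
  {"dx": 0.04, "dy": -6.17, "dz": 1.06, "wx": -0.14, "wy": -1.361, "wz": -35.33, "hand": 48},
  {"dx": 0.04, "dy": -6.17, "dz": 1.06, "wx": -0.14, "wy": -1.361, "wz": -35.33, "hand": 48},
  {"dx": 0.04, "dy": -6.17, "dz": 1.06, "wx": -0.14, "wy": -1.361, "wz": -35.33, "hand": 48},
  {"dx": 0.04, "dy": -6.17, "dz": 1.06, "wx": -0.14, "wy": -1.361, "wz": -35.33, "hand": 48},
  {"dx": 0.04, "dy": -6.17, "dz": 1.06, "wx": -0.14, "wy": -1.361, "wz": -35.33, "hand": 48},
  {"dx": 0.04, "dy": -6.17, "dz": 1.06, "wx": -0.14, "wy": -1.361, "wz": -35.33, "hand": 48},
  {"dx": 0.04, "dy": -6.17, "dz": 1.06, "wx": -0.14, "wy": -1.361, "wz": -35.33, "hand": 48},
  {"dx": 0.04, "dy": -6.17, "dz": 1.06, "wx": -0.14, "wy": -1.361, "wz": -35.33, "hand": 48},
  {"dx": 0.04, "dy": -6.17, "dz": 1.06, "wx": -0.14, "wy": -1.361, "wz": -35.33, "hand": 48},
  {"dx": 0.04, "dy": -6.17, "dz": 1.06, "wx": -0.14, "wy": -1.361, "wz": -35.33, "hand": 48},
  {"dx": 0.04, "dy": -6.17, "dz": 1.06, "wx": -0.14, "wy": -1.361, "wz": -35.33, "hand": 48},
])

```text
clock: 6.3
eef_pos: [0.4293, 0.3059, 0.1506]
tool_rot: [0.101, 0.995, -0.0, -0.0]
ft_force: [-0.1, 0.2, 0.1]
grip_width: 0.048
grasp_force: 0.0
```

```bash
python3 -c "
from h import *
go(.429,.306,.15);rot(173); print(bot.get_obs()['joint_pos'])"
```

```text
clock 6.3 at [0.4293 0.3059 0.1506] th 168.38 go (0.429, 0.306, 0.15) -> [ 0.007 -0.     0.012] wz None
w [-0.009 -0.001 -0.924]
[ 6.19394424e-01  3.51531424e-01 -8.80973978e-02  1.13181728e+00
 -4.88308740e-04  8.22161076e-01]
```

Emit:
drive_tool([
  {"dx": 0, "dy": 0, "dz": 0.8, "wx": 0, "wy": 0, "wz": 0, "hand": 48},
  {"dx": 0, "dy": 0, "dz": 1.6, "wx": 0, "wy": 0, "wz": 0, "hand": 48},
  {"dx": 0, "dy": 0, "dz": 2.1, "wx": 0, "wy": 0, "wz": 0, "hand": 48},
  {"dx": 0, "dy": 0, "dz": 2.29, "wx": 0, "wy": 0, "wz": 0, "hand": 48},
  {"dx": 0, "dy": 0, "dz": 2.29, "wx": 0, "wy": 0, "wz": 0, "hand": 48},
  {"dx": 0, "dy": 0, "dz": 2.29, "wx": 0, "wy": 0, "wz": 0, "hand": 20},
  {"dx": 0, "dy": 0, "dz": 2.29, "wx": 0, "wy": 0, "wz": 0, "hand": 20},
  {"dx": 0, "dy": 0, "dz": 2.29, "wx": 0, "wy": 0, "wz": 0, "hand": 20},
  {"dx": 0, "dy": 0, "dz": 2.29, "wx": 0, "wy": 0, "wz": 0, "hand": 20},
  {"dx": 0, "dy": 0, "dz": 2.29, "wx": 0, "wy": 0, "wz": 0, "hand": 20},
])

```text
clock: 7.3
eef_pos: [0.4309, 0.3068, 0.0388]
tool_rot: [0.104, 0.995, 0.001, 0.002]
ft_force: [0.5, -0.5, 6.7]
grip_width: 0.0223
grasp_force: 58.8
```

```bash
python3 -c "
from h import *
go(.560,.138,.215);go(.429,.306,.215);rot(173);print(bot.get_obs()['ft_force'])"
```

```text
clock 7.3 at [0.4309 0.3068 0.0388] th 168.02 go (0.56, 0.138, 0.215) -> [-3.238 -2.758 -3.521] wz None
clock 7.3 at [0.4309 0.3068 0.0388] th 168.02 go (0.429, 0.306, 0.215) -> [ 0.023 -0.015 -3.525] wz None
w [ 0.028  0.038 -0.996]
[ 0.50463668 -0.45750814  6.67209125]
```

Emit:
drive_tool([
  {"dx": 0, "dy": 0, "dz": -0.3, "wx": 0, "wy": 0, "wz": 0, "hand": 20},
  {"dx": 0, "dy": 0, "dz": -1, "wx": 0, "wy": 0, "wz": 0, "hand": 20},
  {"dx": 0, "dy": 0, "dz": -1.8, "wx": 0, "wy": 0, "wz": 0, "hand": 20},
  {"dx": 0, "dy": 0, "dz": -2.6, "wx": 0, "wy": 0, "wz": 0, "hand": 20},
  {"dx": 0, "dy": 0, "dz": -3.4, "wx": 0, "wy": 0, "wz": 0, "hand": 20},
  {"dx": 0, "dy": 0, "dz": -3.6, "wx": 0, "wy": 0, "wz": -0.5, "hand": 20},
  {"dx": 0, "dy": 0, "dz": -3.6, "wx": 0, "wy": 0, "wz": -1, "hand": 20},
  {"dx": 0, "dy": 0, "dz": -3.6, "wx": 0, "wy": 0, "wz": -1, "hand": 20},
  {"dx": 0, "dy": 0, "dz": -3.6, "wx": 0, "wy": 0, "wz": -1, "hand": 20},
])

```text
clock: 8.2
eef_pos: [0.4292, 0.3059, 0.2166]
tool_rot: [0.061, 0.998, -0.0, -0.0]
ft_force: [0.4, 1.1, -2.0]
grip_width: 0.0222
grasp_force: 58.9
```

```bash
python3 - <<'E'
from h import *
go(.560,.138,.215);rot(173);print(bot.get_obs()['ft_force'])
save('scene','s2');o=bot.get_obs()
for n in ('scene','side'):
    if n=='side': save('side','d2')
    print(n,[(round(d['score'],2),np.round(d['extent'],1).tolist()) for d in bot.look_for(n,'post_a_mid')[:4]])
    print(proj(n,o['eef_pos']))
E
```

```text
clock 8.2 at [0.4292 0.3059 0.2166] th 172.98 go (0.56, 0.138, 0.215) -> [-3.007 -3.013  0.034] wz None
w [-0.007 -0.001 -0.004]
[ 0.44531979  1.09663284 -1.99886572]
scene [(0.72, [267.4, 270.6, 12.3, 33.3])]
[279.06222915 194.57038168]
side [(0.57, [308.9, 277.0, 13.6, 31.3])]
[350.06200397 190.59915017]
```

Emit:
drive_tool([
  {"dx": -0.6, "dy": -0.6, "dz": 0, "wx": 0, "wy": 0, "wz": 0, "hand": 20},
  {"dx": -1.2, "dy": -1.2, "dz": 0, "wx": 0, "wy": 0, "wz": 0, "hand": 20},
  {"dx": -1.8, "dy": -1.8, "dz": 0, "wx": 0, "wy": 0, "wz": 0, "hand": 20},
  {"dx": -2.4, "dy": -2.4, "dz": 0, "wx": 0, "wy": 0, "wz": 0, "hand": 20},
  {"dx": -2.8, "dy": -2.8, "dz": 0, "wx": 0, "wy": 0, "wz": 0, "hand": 20},
  {"dx": -3.0, "dy": -3.0, "dz": 0, "wx": 0, "wy": 0, "wz": 0, "hand": 20},
  {"dx": -3.0, "dy": -3.0, "dz": 0.2, "wx": 0, "wy": 0, "wz": 0, "hand": 20},
  {"dx": -3.0, "dy": -3.0, "dz": 0.5, "wx": 0, "wy": 0, "wz": 0, "hand": 20},
  {"dx": -3.0, "dy": -3.0, "dz": 0.55, "wx": 0, "wy": 0, "wz": 0, "hand": 20},
  {"dx": -3.0, "dy": -3.0, "dz": 0.55, "wx": 0, "wy": 0, "wz": 0, "hand": 20},
])

```text
clock: 9.4
eef_pos: [0.5588, 0.1401, 0.1886]
tool_rot: [0.06, 0.998, -0.0, -0.001]
ft_force: [0.1, -0.4, -1.7]
grip_width: 0.0222
grasp_force: 59.1
```

```bash
python3 - <<'E'
from h import *
go(.560,.138,.165);print(bot.get_obs()['ft_force'])
a=save('scene','s3');b=save('side','d3');o=bot.get_obs()
for n in ('scene','side'): print(n, proj(n,o['eef_pos']), proj(n,o['eef_pos']-[0,0,.0355]))
print(proj('scene',(.56,.138,.145)),proj('side',(.56,.138,.145)))
c=[cv2.resize(x[120:240,u:u+100,::-1],None,fx=4,fy=4,interpolation=2) for x,u in ((a,265),(b,255))]
cv2.imwrite('pics/c3.png',np.hstack(c))
E
```

```text
clock 9.4 at [0.5588 0.1401 0.1886] th 173.13 go (0.56, 0.138, 0.165) -> [-0.03  -0.039  0.472] wz None
[ 0.06466807 -0.36246726 -1.69026978]
scene [303.12145035 159.96195229] [303.21576865 175.76703131]
side [300.98765865 162.86881182] [300.94715752 179.10435591]
[303.98951506 179.63979782] [301.21523212 182.99534302]
```

View pics/c3.png

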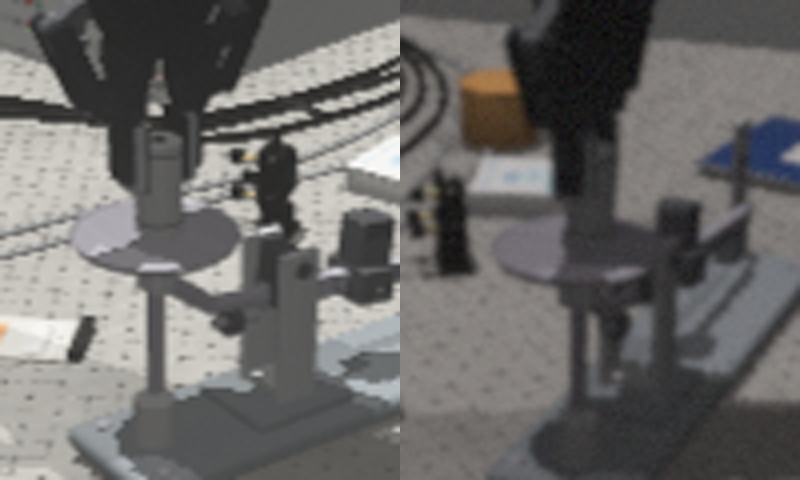

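Emit:
drive_tool([
  {"dx": -0.02, "dy": -0.03, "dz": 0.06, "wx": 0, "wy": 0, "wz": 0, "hand": 20},
  {"dx": -0.02, "dy": -0.03, "dz": 0.12, "wx": 0, "wy": 0, "wz": 0, "hand": 20},
  {"dx": -0.02, "dy": -0.03, "dz": 0.17, "wx": 0, "wy": 0, "wz": 0, "hand": 20},
  {"dx": -0.02, "dy": -0.03, "dz": 0.21, "wx": 0, "wy": 0, "wz": 0, "hand": 20},
  {"dx": -0.02, "dy": -0.03, "dz": 0.25, "wx": 0, "wy": 0, "wz": 0, "hand": 20},
  {"dx": -0.02, "dy": -0.03, "dz": 0.29, "wx": 0, "wy": 0, "wz": 0, "hand": 20},
  {"dx": -0.02, "dy": -0.03, "dz": 0.33, "wx": 0, "wy": 0, "wz": 0, "hand": 20},
  {"dx": -0.02, "dy": -0.03, "dz": 0.37, "wx": 0, "wy": 0, "wz": 0, "hand": 20},
  {"dx": -0.02, "dy": -0.03, "dz": 0.41, "wx": 0, "wy": 0, "wz": 0, "hand": 20},
  {"dx": -0.02, "dy": -0.03, "dz": 0.44, "wx": 0, "wy": 0, "wz": 0, "hand": 20},
  {"dx": -0.02, "dy": -0.03, "dz": 0.44, "wx": 0, "wy": 0, "wz": 0, "hand": 20},
  {"dx": -0.02, "dy": -0.03, "dz": 0.44, "wx": 0, "wy": 0, "wz": 0, "hand": 20},
])

```text
clock: 10.7
eef_pos: [0.5612, 0.1374, 0.1677]
tool_rot: [0.061, 0.998, -0.0, 0.0]
ft_force: [0.6, -0.2, -0.7]
grip_width: 0.0218
grasp_force: 59.1
```

```bash
python3 - <<'E'
from h import *
go(.560,.138,.165);print(bot.get_obs()['ft_force'])
a=save('scene','s4');b=save('side','d4')
c=[cv2.resize(x[120:240,u:u+100,::-1],None,fx=4,fy=4,interpolation=2) for x,u in ((a,265),(b,255))]
cv2.imwrite('pics/c4.png',np.hstack(c))
for n in ('scene','side'):
  for t in ('poise_top','pan_top'): print(n,[(round(d['score'],2),np.round(d['extent'],1).tolist()) for d in bot.look_for(n,t)[:2]])
E
```

```text
clock 10.7 at [0.5612 0.1374 0.1677] th 173.02 go (0.56, 0.138, 0.165) -> [0.025 0.009 0.055] wz None
[ 0.60871118 -0.23849229 -0.73081421]
scene [(0.67, [359.7, 179.5, 16.6, 26.2])]
scene [(0.93, [304.0, 201.4, 40.4, 47.4])]
side [(0.8, [322.4, 178.4, 12.9, 24.8])]
side [(0.89, [300.1, 201.4, 45.4, 47.0])]
```

Emit:
drive_tool([
  {"dx": 0, "dy": 0, "dz": 0, "wx": 0, "wy": 0, "wz": 0, "hand": 24},
  {"dx": 0, "dy": 0, "dz": 0, "wx": 0, "wy": 0, "wz": 0, "hand": 30},
  {"dx": 0, "dy": 0, "dz": 0, "wx": 0, "wy": 0, "wz": 0, "hand": 40},
  {"dx": 0, "dy": 0, "dz": 0, "wx": 0, "wy": 0, "wz": 0, "hand": 48},
  {"dx": 0, "dy": 0, "dz": 0, "wx": 0, "wy": 0, "wz": 0, "hand": 48},
  {"dx": 0, "dy": 0, "dz": 0, "wx": 0, "wy": 0, "wz": 0, "hand": 48},
  {"dx": 0, "dy": 0, "dz": -0.4, "wx": 0, "wy": 0, "wz": 0, "hand": 48},
  {"dx": 0, "dy": 0, "dz": -1, "wx": 0, "wy": 0, "wz": 0, "hand": 48},
  {"dx": 0, "dy": 0, "dz": -1.5, "wx": 0, "wy": 0, "wz": 0, "hand": 48},
  {"dx": 0, "dy": 0, "dz": -1.6, "wx": 0, "wy": 0, "wz": 0, "hand": 48},
  {"dx": 0, "dy": 0, "dz": -1.6, "wx": 0, "wy": 0, "wz": 0, "hand": 48},
])

```text
clock: 12.1
eef_pos: [0.5617, 0.1376, 0.2486]
tool_rot: [0.061, 0.998, 0.0, 0.002]
ft_force: [-0.4, -0.6, -0.8]
grip_width: 0.0477
grasp_force: 0.0
```

```bash
python3 - <<'E'
from h import *
print(bot.get_obs()['ft_force'])
a=save('scene','s5');b=save('side','d5')
A=cv2.imread('pics/scene0.png')[...,::-1]
c=[cv2.resize(x[120:240,u:u+130,::-1],None,fx=4,fy=4,interpolation=2)[:,:400] if 0 else cv2.resize(x[130:230,270:410,::-1],None,fx=2.85,fy=2.85,interpolation=2) for x,u in ((a,265),(A,265))]
cv2.imwrite('pics/c5.png',np.hstack(c))
for n in ('scene','side'):
  for t in ('poise_top','pan_top','post_a_mid'): print(n,t,[(round(d['score'],2),np.round(d['extent'],1).tolist()) for d in bot.look_for(n,t)[:3]])
E
```

```text
[-0.37830515 -0.55734707 -0.75885366]
scene poise_top [(0.7, [358.9, 175.2, 18.4, 24.2])]
scene pan_top [(0.73, [304.4, 200.8, 42.1, 43.2])]
scene post_a_mid [(0.8, [266.6, 270.4, 15.6, 34.3])]
side poise_top [(0.82, [322.1, 176.4, 18.9, 28.8]), (0.69, [318.6, 198.1, 78.9, 99.1]), (0.46, [311.4, 280.0, 17.3, 31.7])]
side pan_top [(0.71, [299.6, 203.1, 44.7, 40.9])]
side post_a_mid [(0.73, [310.9, 279.6, 12.9, 27.0])]
```

View pics/c5.png

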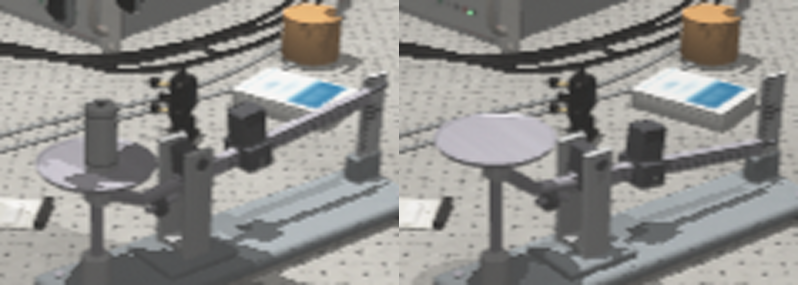

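```bash
python3 - <<'E'
from h import *
go(.6,-.005,.235);go(.543,-.005,.235)
o=bot.get_obs()
for x in (.54,.57,.6):
  q=dict(o);q['eef_pos']=np.array([x,-.005,.235]); print(x,proj('wrist',(.543,-.01,.135),q),proj('wrist',(x,-.005,.224),q))
E
```

```text
clock 12.5 at [0.5607 0.1373 0.2468] th 173.03 go (0.6, -0.005, 0.235) -> [-1.126 -2.73   0.237] wz None
clock 12.5 at [0.5607 0.1373 0.2468] th 173.03 go (0.543, -0.005, 0.235) -> [ 0.006 -2.869  0.238] wz None
0.54 [313.17527121 208.76293825] [318.55910715 250.76945883]
0.57 [308.6746445 175.0700321] [318.55910715 250.76945883]
0.6 [303.84769471 138.93418334] [318.55910715 250.76945883]
```

Emit:
drive_tool([
  {"dx": -0.05, "dy": -0.6, "dz": 0, "wx": 0, "wy": 0, "wz": 0, "hand": 48},
  {"dx": -0.1, "dy": -1.3, "dz": 0, "wx": 0, "wy": 0, "wz": 0, "hand": 48},
  {"dx": -0.2, "dy": -2, "dz": 0, "wx": 0, "wy": 0, "wz": 0, "hand": 48},
  {"dx": -0.3, "dy": -2.6, "dz": 0.2, "wx": 0, "wy": 0, "wz": 0, "hand": 48},
  {"dx": -0.33, "dy": -2.83, "dz": 0.24, "wx": 0, "wy": 0, "wz": 0, "hand": 48},
  {"dx": -0.33, "dy": -2.83, "dz": 0.24, "wx": 0, "wy": 0, "wz": 0, "hand": 48},
  {"dx": -0.33, "dy": -2.83, "dz": 0.24, "wx": 0, "wy": 0, "wz": 0, "hand": 48},
  {"dx": -0.33, "dy": -2.83, "dz": 0.24, "wx": 0, "wy": 0, "wz": 0, "hand": 48},
])

```text
clock: 13.3
eef_pos: [0.5605, -0.0038, 0.236]
tool_rot: [0.06, 0.998, 0.0, 0.001]
ft_force: [0.5, 0.8, -0.6]
grip_width: 0.0479
grasp_force: 0.0
```

```bash
python3 - <<'E'
from h import *
o=bot.get_obs(); save('wrist','w2'); print(o['eef_pos'],o['tool_rot'],o['grip_width'])
print([(round(d['score'],2),np.round(d['extent'],1).tolist()) for d in bot.look_for('wrist','poise_top')[:4]])
E
```

```text
[ 0.56051615 -0.00375007  0.23600286] [6.00040827e-02 9.98197902e-01 2.55612445e-04 6.26236529e-04] 0.047890648504831414
[(0.94, [309.6, 180.9, 32.1, 41.3])]
```

View pics/w2.png

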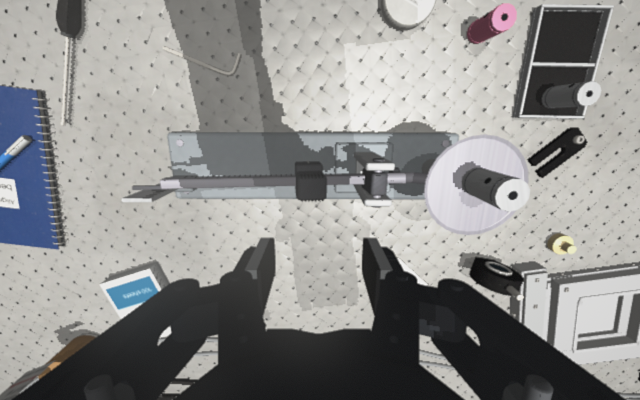

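```bash
python3 - <<'E'
from h import *
o=bot.get_obs()
P={}
for n,u,v,z in [('poiseL',296,177,.135),('poiseR',326,177,.135),('poise',310.5,177,.135),('col1',378,166,.12),('col2',377,203,.12),('pan',476,186,.127),('post',513,195,.177),('base a',170,132,.012),('base b',455,136,.012),('plate',135,198,.123)]:
    P[n]=ray('wrist',u,v,z,o); print(n,P[n].round(4))
go(.543,-.005,.16); go(*P['poise'][:2],.16)
E
```

```text
poiseL [ 0.5343 -0.0196  0.135 ]
poiseR [0.5373 0.0056 0.135 ]
poise [ 0.5358 -0.0074  0.135 ]
col1 [0.536  0.0529 0.12  ]
col2 [0.5703 0.0499 0.12  ]
pan [0.5629 0.1366 0.127 ]
post [0.5576 0.1354 0.177 ]
base a [ 0.4826 -0.1794  0.012 ]
base b [0.5298 0.1715 0.012 ]
plate [ 0.5382 -0.1691  0.123 ]
clock 13.4 at [ 0.5605 -0.0037  0.236 ] th 173.14 go (0.543, -0.005, 0.16) -> [ 0.347 -0.068  1.52 ] wz None
clock 13.4 at [ 0.5605 -0.0037  0.236 ] th 173.14 go (np.float64(0.535762477167178), np.float64(-0.007419265872818938), 0.16) -> [ 0.485 -0.134  1.52 ] wz None
```

Emit:
drive_tool([
  {"dx": 0.28, "dy": -0.1, "dz": 0.4, "wx": 0, "wy": 0, "wz": 0, "hand": 48},
  {"dx": 0.28, "dy": -0.1, "dz": 1, "wx": 0, "wy": 0, "wz": 0, "hand": 48},
  {"dx": 0.28, "dy": -0.1, "dz": 1.4, "wx": 0, "wy": 0, "wz": 0, "hand": 48},
  {"dx": 0.28, "dy": -0.1, "dz": 1.7, "wx": 0, "wy": 0, "wz": 0, "hand": 48},
  {"dx": 0.28, "dy": -0.1, "dz": 1.9, "wx": 0, "wy": 0, "wz": 0, "hand": 48},
  {"dx": 0.28, "dy": -0.1, "dz": 2.1, "wx": 0, "wy": 0, "wz": 0, "hand": 48},
  {"dx": 0.28, "dy": -0.1, "dz": 2.2, "wx": 0, "wy": 0, "wz": 0, "hand": 48},
  {"dx": 0.28, "dy": -0.1, "dz": 2.2, "wx": 0, "wy": 0, "wz": 0, "hand": 48},
  {"dx": 0.28, "dy": -0.1, "dz": 2.2, "wx": 0, "wy": 0, "wz": 0, "hand": 48},
])

```text
clock: 14.3
eef_pos: [0.5464, -0.0082, 0.1263]
tool_rot: [0.061, 0.998, 0.0, 0.001]
ft_force: [-0.2, -1.0, 0.2]
grip_width: 0.0479
grasp_force: 0.0
```

```bash
python3 - <<'E'
from h import *
go(.546,-.007,.126); rot(173)
a=save('scene','s6');b=save('side','d6'); w=save('wrist','w6')
A=cv2.resize(a[140:230,310:420,::-1],None,fx=3.6,fy=3.6,interpolation=2)
B=cv2.resize(w[140:300,220:415,::-1],(396,324),interpolation=2)
cv2.imwrite('pics/c6.png',np.hstack([A,B]))
E
```

```text
clock 14.3 at [ 0.5464 -0.0082  0.1263] th 173.04 go (0.546, -0.007, 0.126) -> [0.01  0.023 0.005] wz None
w [0.002 0.021 0.007]
```

View pics/c6.png

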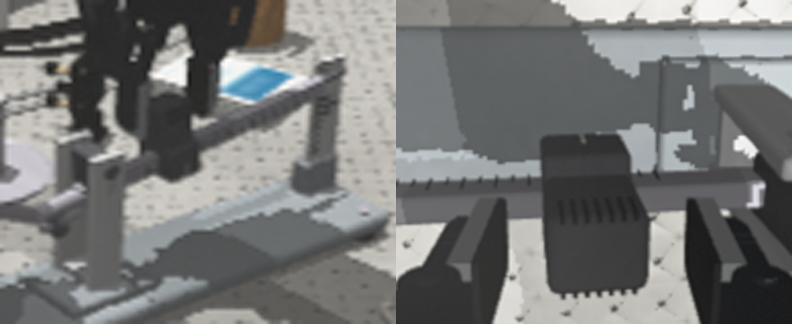

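Emit:
drive_tool([
  {"dx": 0, "dy": -0.1, "dz": 0, "wx": 0, "wy": 0, "wz": 0, "hand": 48},
  {"dx": 0, "dy": -0.16, "dz": 0, "wx": 0, "wy": 0, "wz": 0, "hand": 48},
  {"dx": 0, "dy": -0.2, "dz": 0, "wx": 0, "wy": 0, "wz": 0, "hand": 48},
  {"dx": 0, "dy": -0.23, "dz": 0, "wx": 0, "wy": 0, "wz": 0, "hand": 48},
  {"dx": 0, "dy": -0.27, "dz": 0, "wx": 0, "wy": 0, "wz": 0, "hand": 48},
  {"dx": 0, "dy": -0.32, "dz": 0, "wx": 0, "wy": 0, "wz": 0, "hand": 48},
  {"dx": 0, "dy": -0.37, "dz": 0, "wx": 0, "wy": 0, "wz": 0, "hand": 48},
  {"dx": 0, "dy": -0.42, "dz": 0, "wx": 0, "wy": 0, "wz": 0, "hand": 48},
  {"dx": 0, "dy": -0.47, "dz": 0, "wx": 0, "wy": 0, "wz": 0, "hand": 48},
  {"dx": 0, "dy": -0.52, "dz": 0, "wx": 0, "wy": 0, "wz": 0, "hand": 48},
  {"dx": 0, "dy": -0.57, "dz": 0, "wx": 0, "wy": 0, "wz": 0, "hand": 48},
  {"dx": 0, "dy": -0.62, "dz": 0, "wx": 0, "wy": 0, "wz": 0, "hand": 48},
  {"dx": 0, "dy": -0.65, "dz": 0, "wx": 0, "wy": 0, "wz": 0, "hand": 48},
])

```text
clock: 15.75
eef_pos: [0.542, -0.0408, 0.1257]
tool_rot: [0.061, 0.998, -0.0, 0.0]
ft_force: [0.7, 2.6, -1.0]
grip_width: 0.048
grasp_force: 1.0
```

Emit:
drive_tool([
  {"dx": 0, "dy": 0.05, "dz": 0, "wx": 0, "wy": 0, "wz": 0, "hand": 48},
  {"dx": 0, "dy": 0.12, "dz": 0, "wx": 0, "wy": 0, "wz": 0, "hand": 48},
  {"dx": 0, "dy": 0.2, "dz": 0, "wx": 0, "wy": 0, "wz": 0, "hand": 48},
  {"dx": 0, "dy": 0.2, "dz": 0, "wx": 0, "wy": 0, "wz": 0, "hand": 48},
  {"dx": 0, "dy": 0.2, "dz": 0, "wx": 0, "wy": 0, "wz": 0, "hand": 48},
  {"dx": 0, "dy": 0.2, "dz": 0, "wx": 0, "wy": 0, "wz": 0, "hand": 48},
  {"dx": 0, "dy": 0.2, "dz": 0, "wx": 0, "wy": 0, "wz": 0, "hand": 48},
  {"dx": 0, "dy": 0.2, "dz": 0, "wx": 0, "wy": 0, "wz": 0, "hand": 48},
  {"dx": 0, "dy": 0.2, "dz": 0, "wx": 0, "wy": 0, "wz": 0, "hand": 48},
  {"dx": 0, "dy": 0.2, "dz": 0, "wx": 0, "wy": 0, "wz": 0, "hand": 48},
])

```text
clock: 16.75
eef_pos: [0.5431, -0.0307, 0.1257]
tool_rot: [0.061, 0.998, 0.0, 0.0]
ft_force: [0.3, -0.4, 0.4]
grip_width: 0.0481
grasp_force: 0.0
```

```bash
cat >> h.py <<'E'
def beamrow(im,cols=range(383,399)):
    # rows of beam's dark edge: print vertical profiles for the strip near the outer end
    g=cv2.cvtColor(im,cv2.COLOR_RGB2GRAY).astype(np.float32); return g[150:195,list(cols)]
def shift(ref,im,x0=380,x1=398,r0=140,r1=200):
    # vertical displacement of the outer beam end: compare background-free strip
    pass
E
python3 - <<'E'
from h import *
print(bot.get_obs()['eef_pos'],bot.get_obs()['ft_force'])
a=save('scene','s7'); w=save('wrist','w7')
ims=[cv2.imread('pics/%s.png'%n) for n in ('scene0','s5','s7')]
cv2.imwrite('pics/c7.png',np.hstack([cv2.resize(i[135:215,365:420],None,fx=4.8,fy=4.8,interpolation=2) for i in ims]))
E
```

```text
[ 0.54314733 -0.03065805  0.12570686] [ 0.32271768 -0.41847434  0.41573616]
```

View pics/c7.png

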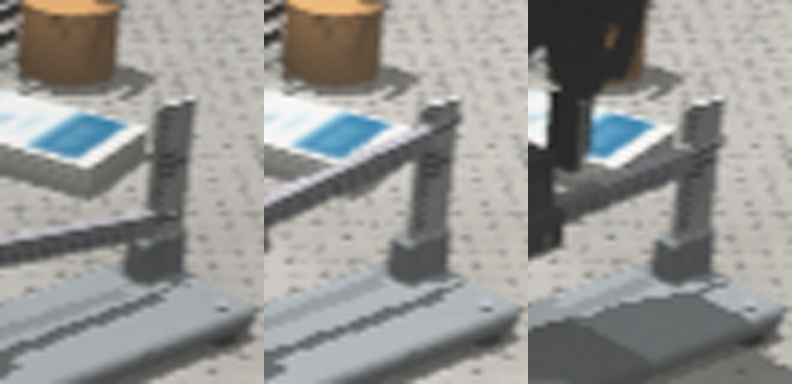

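Emit:
drive_tool([
  {"dx": 0, "dy": -0.08, "dz": 0, "wx": 0, "wy": 0, "wz": 0, "hand": 48},
  {"dx": 0, "dy": -0.14, "dz": 0, "wx": 0, "wy": 0, "wz": 0, "hand": 48},
  {"dx": 0, "dy": -0.18, "dz": 0, "wx": 0, "wy": 0, "wz": 0, "hand": 48},
  {"dx": 0, "dy": -0.21, "dz": 0, "wx": 0, "wy": 0, "wz": 0, "hand": 48},
  {"dx": 0, "dy": -0.25, "dz": 0, "wx": 0, "wy": 0, "wz": 0, "hand": 48},
  {"dx": 0, "dy": -0.29, "dz": 0, "wx": 0, "wy": 0, "wz": 0, "hand": 48},
  {"dx": 0, "dy": -0.33, "dz": 0, "wx": 0, "wy": 0, "wz": 0, "hand": 48},
  {"dx": 0, "dy": -0.37, "dz": 0, "wx": 0, "wy": 0, "wz": 0, "hand": 48},
  {"dx": 0, "dy": -0.4, "dz": 0, "wx": 0, "wy": 0, "wz": 0, "hand": 48},
  {"dx": 0, "dy": -0.42, "dz": 0, "wx": 0, "wy": 0, "wz": 0, "hand": 48},
  {"dx": 0, "dy": -0.43, "dz": 0, "wx": 0, "wy": 0, "wz": 0, "hand": 48},
  {"dx": 0, "dy": -0.43, "dz": 0, "wx": 0, "wy": 0, "wz": 0, "hand": 48},
])

```text
clock: 18.05
eef_pos: [0.5405, -0.0521, 0.1257]
tool_rot: [0.061, 0.998, -0.0, 0.0]
ft_force: [1.3, 1.9, -0.3]
grip_width: 0.0482
grasp_force: 0.8
```

Emit:
drive_tool([
  {"dx": 0, "dy": 0.05, "dz": 0, "wx": 0, "wy": 0, "wz": 0, "hand": 48},
  {"dx": 0, "dy": 0.12, "dz": 0, "wx": 0, "wy": 0, "wz": 0, "hand": 48},
  {"dx": 0, "dy": 0.2, "dz": 0, "wx": 0, "wy": 0, "wz": 0, "hand": 48},
  {"dx": 0, "dy": 0.2, "dz": 0, "wx": 0, "wy": 0, "wz": 0, "hand": 48},
  {"dx": 0, "dy": 0.2, "dz": -0.3, "wx": 0, "wy": 0, "wz": 0, "hand": 48},
  {"dx": 0, "dy": 0.2, "dz": -0.9, "wx": 0, "wy": 0, "wz": 0, "hand": 48},
  {"dx": 0, "dy": 0.2, "dz": -1.6, "wx": 0, "wy": 0, "wz": 0, "hand": 48},
  {"dx": 0, "dy": 0.2, "dz": -2, "wx": 0, "wy": 0, "wz": 0, "hand": 48},
  {"dx": 0, "dy": 0.2, "dz": -2, "wx": 0, "wy": 0, "wz": 0, "hand": 48},
  {"dx": 0, "dy": 0.2, "dz": -2, "wx": 0, "wy": 0, "wz": 0, "hand": 48},
  {"dx": 0, "dy": 0.2, "dz": -2, "wx": 0, "wy": 0, "wz": 0, "hand": 48},
  {"dx": 0, "dy": 0.2, "dz": -2, "wx": 0, "wy": 0, "wz": 0, "hand": 48},
])

```text
clock: 19.25
eef_pos: [0.5407, -0.042, 0.2241]
tool_rot: [0.061, 0.998, 0.0, -0.001]
ft_force: [-0.7, 0.8, 0.2]
grip_width: 0.0481
grasp_force: 0.0
```

```bash
python3 - <<'E'
from h import *
print(bot.get_obs()['eef_pos'],bot.get_obs()['ft_force'])
a=save('scene','s8'); save('side','d8'); save('wrist','w8')
ims=[cv2.imread('pics/%s.png'%n)[135:215,365:420] for n in ('scene0','s5','s8')]
top=np.hstack([cv2.resize(i,None,fx=4.8,fy=4.8,interpolation=2) for i in ims])
b=cv2.resize(a[150:230,270:428,::-1],(396,200),interpolation=2); c=cv2.resize(cv2.imread('pics/s5.png')[150:230,270:428],(396,200),interpolation=2)
cv2.imwrite('pics/c8.png',np.vstack([top,np.hstack([b,c])[:,:top.shape[1]]]))
E
```

```text
[ 0.54074366 -0.04196109  0.22405479] [-0.71383397  0.7668097   0.15623196]
```

View pics/c8.png

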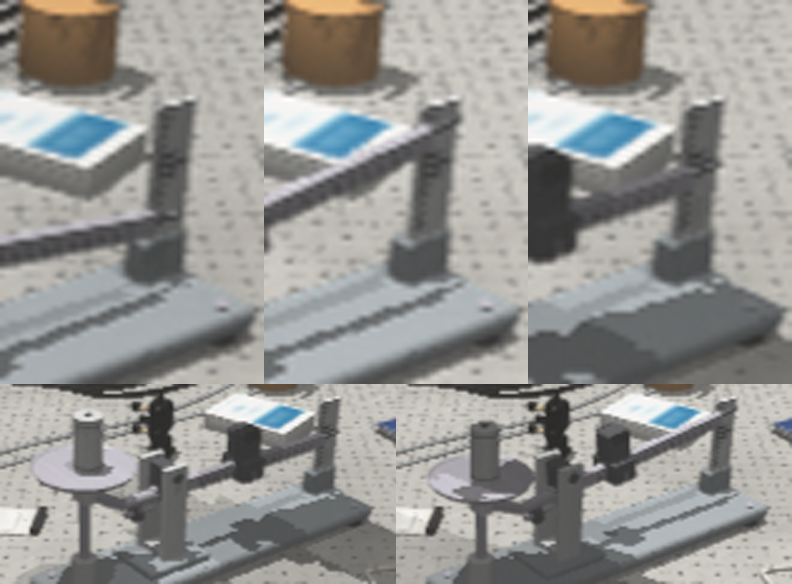

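The beam now lies near mid-scale: its tip is at row 165 in the crop, against 217 and 119 at the stops. I'll check that numerically.

```bash
python3 - <<'E'
from h import *
for n in ('scene0','s5','s7','s8'):
    g=cv2.cvtColor(cv2.imread(f'pics/{n}.png'),cv2.COLOR_BGR2GRAY); print(n,g[152:192,391:395].mean(1).astype(int).tolist())
ax=np.array([np.sin(np.radians(7)),np.cos(np.radians(7)),0])
piv=np.array([.552,.0525,.11])
def pt(s,t): # along beam s outward, centre line 22mm below pivot
    return piv-ax*(s*np.cos(t)+(-.022)*-np.sin(t)*-1*0)+np.array([0,0,s*np.sin(t)-.022*np.cos(t)])-ax*(-.022*np.sin(t))*-1
for t in (-.12,-.025,0,.025,.06,.12):
    ss=np.linspace(.15,.222,100); q=np.array([proj('scene',pt(s,t)) for s in ss]); print(t,np.interp(393,q[:,0],q[:,1]).round(2), q[-1].round(1))
for i,n in (('scene0','pan0'),('s5','pan5'),('s8','pan8')):
    g=cv2.cvtColor(cv2.imread(f'pics/{i}.png'),cv2.COLOR_BGR2GRAY); print(n,g[172:205,290:294].mean(1).astype(int).tolist())
E
```

```text
scene0 [110, 130, 128, 168, 176, 191, 182, 191, 196, 223, 229, 180, 142, 104, 101, 99, 100, 116, 144, 176, 188, 186, 168, 182, 171, 174, 181, 187, 160, 81, 79, 78, 84, 105, 97, 86, 84, 80, 79, 79]
s5 [118, 138, 137, 180, 187, 203, 194, 203, 209, 232, 236, 218, 191, 133, 84, 81, 83, 109, 148, 188, 200, 198, 179, 195, 182, 186, 189, 169, 184, 177, 178, 168, 156, 137, 103, 92, 90, 85, 84, 84]
s7 [115, 136, 135, 177, 185, 201, 192, 202, 207, 231, 236, 186, 149, 108, 107, 110, 110, 92, 81, 79, 82, 115, 165, 193, 181, 183, 186, 167, 182, 175, 176, 167, 159, 133, 101, 89, 88, 82, 81, 82]
s8 [115, 135, 134, 176, 184, 200, 190, 199, 205, 230, 235, 186, 148, 108, 105, 103, 103, 116, 116, 112, 102, 84, 81, 81, 92, 135, 181, 166, 180, 173, 175, 166, 157, 129, 101, 89, 87, 82, 82, 81]
-0.12 182.0 [402.2 180.2]
-0.025 175.69 [404.  172.4]
0 174.06 [404.4 170.4]
0.025 172.44 [404.7 168.3]
0.06 170.17 [405.1 165.4]
0.12 166.3 [405.7 160.5]
pan0 [182, 187, 186, 186, 186, 186, 188, 189, 189, 188, 189, 189, 189, 179, 117, 134, 184, 178, 175, 182, 179, 154, 175, 183, 181, 188, 185, 166, 185, 185, 191, 191, 187]
pan5 [118, 177, 180, 186, 164, 121, 182, 174, 163, 170, 171, 171, 170, 172, 184, 198, 201, 201, 201, 198, 172, 176, 182, 126, 141, 196, 197, 176, 197, 196, 203, 204, 199]
pan8 [117, 174, 178, 186, 187, 194, 196, 195, 195, 195, 196, 196, 198, 198, 198, 198, 198, 196, 175, 111, 136, 161, 183, 192, 190, 197, 194, 174, 194, 194, 199, 201, 196]
```

Emit:
drive_tool([
  {"dx": 0, "dy": 0, "dz": -0.4, "wx": 0, "wy": 0, "wz": 0, "hand": 48},
  {"dx": 0, "dy": 0, "dz": -0.4, "wx": 0, "wy": 0, "wz": 0, "hand": 48},
  {"dx": 0, "dy": 0, "dz": -0.4, "wx": 0, "wy": 0, "wz": 0, "hand": 48},
  {"dx": 0, "dy": 0, "dz": -0.4, "wx": 0, "wy": 0, "wz": 0, "hand": 48},
  {"dx": 0, "dy": 0, "dz": -0.4, "wx": 0, "wy": 0, "wz": 0, "hand": 48},
  {"dx": 0, "dy": 0, "dz": -0.4, "wx": 0, "wy": 0, "wz": 0, "hand": 48},
])

```text
clock: 20.0
eef_pos: [0.5414, -0.042, 0.2451]
tool_rot: [0.061, 0.998, 0.0, -0.0]
ft_force: [-0.3, 0.7, -0.1]
grip_width: 0.0478
grasp_force: 0.0
```

```bash
python3 - <<'E'
from h import *
g=cv2.cvtColor(save('scene','s9'),cv2.COLOR_RGB2GRAY); p=g[152:192,391:395].mean(1).astype(int); print(p.tolist())
if p[21:24].max()<95 and p[25]>110: print(bot.job_done())
E
```

```text
[115, 135, 134, 175, 183, 200, 189, 199, 205, 229, 235, 185, 148, 108, 105, 103, 103, 117, 116, 112, 102, 84, 81, 80, 91, 135, 180, 165, 180, 173, 174, 165, 157, 128, 100, 89, 87, 82, 81, 81]
the job is handed in; nothing more can be done
None
```

The job is handed in at about 20 s: the heavier post took the pan down and stands on it, the lighter post was never moved from the tray (only the heavier one went on the pan), and the beam floats level to within about 0.01 rad as measured in the camera images.

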